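Roll a conveyor drum to the marking-out line and chock it

TASK

Roll the grey conveyor drum along the dark mat, without lifting it, until it lies squarely on top of the yellow line with its centre right over the line. Then stand the orange wedge chock on the mat snug against the drum, sloping face to the drum, about midway along it and on the side it was rolled from, so that the drum stays on the line and cannot roll back. Leave the screwdriver, the caliper and the red bottle alone.

Things in the scene. Friction and masses are not known exactly. Their poses are not given: they have to be found in the camera images.
- drum: grey conveyor drum, solid cylinder 90 mm diameter, 150 mm long, 0.7 kg, lying on the mat; too wide to grip. Origin at its centre (45 mm above the mat), y along its axis; x, z turn as it rolls. A thin white stripe starts on top. Rolls easily and coasts if pushed fast; fingertips pressed lightly on its top roll it without slipping (it advances half as far as they do) and hold it when they stop
- mark (a point): middle of the yellow line across the fixed dark mat, on the mat's upper face (2 mm above the worktop). x points along the mat, the way the drum must roll, y along the line, z up. The mat is 360 x 200 mm and reaches 270 mm before the line, 90 mm past it. The drum starts 130 to 180 mm before the line, its axis nearly parallel to it
- chock: orange wedge chock, 80 mm long (x), 60 wide (y), wedge 42 high, 0.25 kg, standing on the worktop beside the mat. Origin at the centre of its underside; +x points to the low toe of its 45 degree face (toe 40 mm ahead of the origin, 2 mm thick; slope ends above the origin). The face touches the drum when the drum's axis is 60.6 mm ahead of the origin
- chock_grip (a point): centre of the black grip block on the back of the chock, where to grasp it from above: 22 mm behind the chock's origin and 64 mm above its underside. The block is 24 mm (chock x) by 30 mm (chock y) and stands from 42 to 85 mm above the underside; same axes as the chock
- screwdriver: red-handled screwdriver, 189 mm long, lying on the worktop near the front edge; leave it alone. Origin at the centre of its underside
- caliper: grey caliper, 241 mm long, lying on the worktop to the left; leave it alone. Origin at the centre of its underside
- bottle: small red bottle with a white nozzle, 24 x 40 mm, 94 mm tall, standing to the right; leave it alone. Origin at the centre of its underside
Mind the look-alikes: they are no part of the job. Of the things like the chock, leave any that is turquoise; of the rest the larger one is meant.

How it is judged:
On the way, in this order (a step that is already met when the one before it is completed fails the run):
1. the drum has rolled (turned) through about a third of a turn, on the mat (angle between drum's own z axis and vertical above 2 rad and height (world z) of drum below 0.052 m).
2. the drum lies still on the line (x of drum in the frame of mark between -0.01 and 0.01 m and y of drum in the frame of mark between -0.04 and 0.04 m and angle between the y axis of drum and the y axis of mark, either way round below 0.12 rad and height (world z) of drum below 0.052 m and linear speed of drum below 0.01 m/s and angular speed of drum below 0.2 rad/s), for 0.2 s.
At the end, for the whole second after the job is handed in: Drum still, centre within 10 mm of the yellow line and 40 mm of its middle, axis within 0.12 rad of it. Chock flat on the mat on the side the drum came from, face to the drum, square within 0.2 rad, within 40 mm of midway, touching or under 8 mm off. Fingers off both (all of step 2 and x of drum in the frame of chock between 0.056 and 0.0686 m and y of drum in the frame of chock between -0.04 and 0.04 m and x of chock in the frame of mark below 0 m and angle between the x axis of chock and the x axis of mark, either way round below 0.2 rad and angle between chock's own z axis and vertical below 0.08 rad and height (world z) of chock below 0.007 m and linear speed of chock below 0.01 m/s and contact force between the fingers and chock below 0.1 N and contact force between the fingers and drum below 0.1 N).
It fails at once if the drum was lifted or tipped up (height (world z) of drum above 0.06 m).
It fails at once if the screwdriver was moved by more than 30 mm (distance of screwdriver from where it was at the start of the episode above 0.03 m).
It fails at once if the caliper was moved by more than 30 mm (distance of caliper from where it was at the start of the episode above 0.03 m).
It fails at once if the red bottle was moved by more than 30 mm (distance of bottle from where it was at the start of the episode above 0.03 m).
It also fails if it takes over 72 s, if anything falls off the work surface, if the arm or the gripper's body presses on something with over 40 N, if the wrist force passes 120 N, or if a joint passes its speed limit or range.

ROBOT

A 6-joint arm with a two-finger parallel gripper is mounted at the origin on a cart in front of the work surface, level with it; the furniture and walls round the work are solid. World frame = base frame: x ahead of the robot, y to its left, z up, the work surface at z = 0. Lengths are in m, angles in rad, forces in N, time in s.
With the tool pointing down it reaches from about 0.35 to 0.975 m from the base axis. Payload 4.9 kg.
Tool frame: the origin (TCP) lies midway between the tips of the shut fingers; the grasp point (between the pads) lies ctrl.tcp_to_grasp behind it (ctrl.tcp_to_grasp is the distance from the TCP to the grasp point, in m); z points along the fingers, y is the direction in which the jaws open and shut (so a half turn about z gives the same grasp; the last joint's range is limited). The gripper opens to 85 mm and grips with 20 to 120 N. Pads are 22 mm wide; open, the fingers measure 114 mm over their backs; the gripper's body (76 mm by 85 mm) begins 54 mm behind the grasp point. The pads swing forward as they close: fully open they stand 13 mm farther back than shut.
Start: joints at [1.134, 0.053, 1.613, -0, 1.476, -0.119], TCP at [0.195, 0.594, 0.231] pointing down, gripper open.
Joint ranges: [-3.01, 3.01], [-1.01, 2.22], [0.06, 2.58], [-1.02, 4.17], [0.09, 2.62], [-3.14, 3.14]. Speed limits (rad/s): [2.57, 2.57, 3.14, 3.14, 3.14, 3.14].

INTERFACE

Orientations are given as a rotation vector (axis times angle).
In Python, from station import ctrl, get_image, calibration, finish_job, models gives the robot as it stands.
- The arm moves only by the shell command python3 -m creep 'ROWS' [FORCE]. ROWS is JSON, a list of rows, each a list of 7 numbers: the opening, from 0 (shut) to 1 (fully open), then the shift along the tool's x, y, z in m, then the turn, a rotation vector about the tool's x, y, z in degrees. A call has 1 to 20 rows; each row shifts and turns the commanded pose from where the row before left it, along the tool's axes as they then stand; what a row does not reach is not made up. A row lasts 1/10 s, in which the tool goes at most 50 mm and 8.59 degrees, less where a joint would pass 70% of its speed; a pose out of reach is approached as far as the arm can. A call with a gripper value outside its range is refused whole. The fingers move at their own pace and stop on an object; FORCE is the grip in N (left out, the last holds). Time passes only in rows, so rows that do not move let the fingers close. It gives the time, the measured TCP pose, the force and the opening at its end, in the units of the state.
- ctrl.get_obs(): the state, without advancing time (a new reading comes with each control period).
- get_image(name): name is "scene" or "top"; returns the picture (420x560x3 uint8, red, green, blue); there is no depth.
- calibration(name): a dict with "mtx" (3x3 intrinsics, pixels), "R" (3x3) and "t" (3): a world point X has camera coordinates R X + t. Camera axes: x right, y down, z forward; pixel columns grow to the right and rows downward; lengths in m; the calibration is good to about 2 mm. A picture is of the moment at which its call begins. calibration takes no time and is no camera call.
- finish_job(): hands the job in, once; it reports no verdict.
Trained networks look in the newest picture that a camera, given by its name, has taken for a name from the list of things; names that differ only in an ending like _2 or _b are one class to them, and where a whole thing is asked for, a point or a joint stands for the part that bears it (a point fixed in the world has none). Each returns a list of dicts, best first, with "conf" (0 to 1); they miss things now and then, are a little off and sometimes report something else, mostly with a low value. They report only what shows in the picture. A call takes as long as a camera call. They do not tell look-alikes from the thing itself.
- models.search_frame(camera, name): "extent" ([left, top, right, bottom] in pixels, round what is visible of it).
The state is a dict: "t": time; "q": joint angles; "dq": joint speeds; "effort": joint torques, N m; "tool_pos": TCP position; "tool_rot": TCP orientation; "contact_force": force on the tool from outside, world axes, zero at the start; "wrist_torque": the same for the moment, N m; "opening": finger opening in m.
Only numpy, scipy, OpenCV 4.12 (cv2) and the standard library are available. Lean on these libraries where they do the work, as an engineer would, in place of code of your own. Each camera call takes 0.05 s, during which the arm holds its last target. There are 200 camera calls.

## Working session

There is one attempt and no reset: what is moved stays moved. The work goes in short steps, Python scripts to look and compute and a shell command to move; the robot and the scene stay as the last step left them, time stands still between calls to the robot, and variables do not carry over. Pictures are saved under pics/ and viewed, about 8 in all and at most 12, crops included, and the job is handed in when it is done.

```bash
mkdir -p pics; ls
python3 - <<'E'
from station import ctrl,get_image,calibration,models
import cv2,numpy as np
for c in("scene","top"):
    im=get_image(c); cv2.imwrite(f"pics/{c}0.png",im[:,:,::-1])
    k=calibration(c); print(c,k["mtx"].round(1).tolist(),(-k["R"].T@k["t"]).round(3))
    for n in("drum","chock","chock_grip","mark"):
        try: print(n,[(np.round(d["extent"]).tolist(),round(d["conf"],2)) for d in models.search_frame(c,n)])
        except Exception as e: print(n,e)
o=ctrl.get_obs();print(o["t"],o["tool_pos"],o["tool_rot"],o["opening"],ctrl.tcp_to_grasp)
E
```

```text
pics
scene [[410.8, 0.0, 281.3], [0.0, 410.8, 212.9], [0.0, 0.0, 1.0]] [ 0.105 -0.79   0.858]
drum [([276.0, 190.0, 339.0, 244.0], 0.87)]
chock [([284.0, 283.0, 311.0, 307.0], 0.92), ([357.0, 325.0, 391.0, 356.0], 0.92), ([328.0, 289.0, 370.0, 321.0], 0.75)]
chock_grip [([285.0, 286.0, 310.0, 310.0], 0.91), ([326.0, 286.0, 366.0, 320.0], 0.9), ([358.0, 328.0, 390.0, 356.0], 0.71)]
mark [([240.0, 174.0, 354.0, 267.0], 0.95)]
top [[393.9, 0.0, 281.2], [0.0, 393.9, 211.9], [0.0, 0.0, 1.0]] [ 0.262 -0.027  1.247]
drum [([274.0, 166.0, 304.0, 219.0], 0.8)]
chock [([345.0, 227.0, 369.0, 248.0], 0.57), ([401.0, 194.0, 422.0, 218.0], 0.51)]
chock_grip [([360.0, 192.0, 390.0, 214.0], 0.78), ([346.0, 227.0, 364.0, 243.0], 0.73), ([401.0, 196.0, 423.0, 215.0], 0.52)]
mark [([212.0, 165.0, 324.0, 231.0], 0.74)]
0.5 [0.19529334 0.59366082 0.23125679] [-4.97095113e-01 -3.10199916e+00  1.65133056e-04] 0.08534868860953054 0.0187
```

View pics/scene0.png

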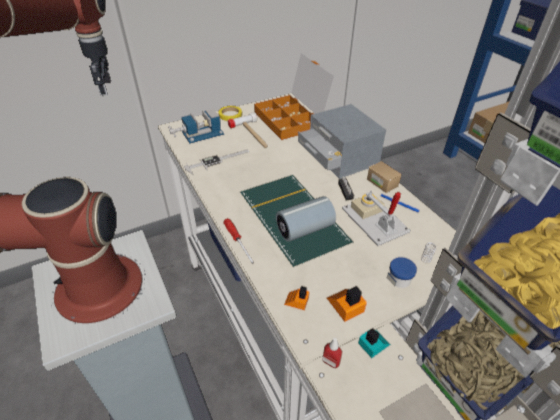

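View pics/top0.png

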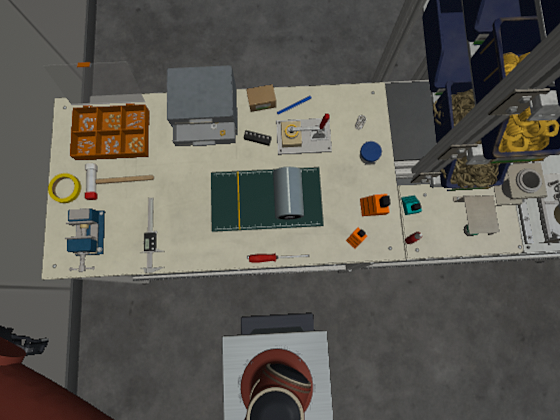

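The top view shows the mat at (212-322, 168-231) with the yellow line at column 238. The drum is at (288,192) and has to roll left (+y). The larger orange chock is at (375,205), and the small orange (357,237) and turquoise (411,205) ones are decoys. Next I'll measure and zoom in.

```bash
cat > h.py <<'E'
import cv2,numpy as np
from station import ctrl,get_image,calibration,models
def proj(c,X):
    k=calibration(c); p=(np.atleast_2d(X)@k["R"].T+k["t"])@k["mtx"].T; return p[:,:2]/p[:,2:]
def ray(c,uv,z):
    k=calibration(c); d=np.c_[np.atleast_2d(uv),np.ones(len(np.atleast_2d(uv)))]@np.linalg.inv(k["mtx"]).T@k["R"]
    o=-k["R"].T@k["t"]; return o+d*((z-o[2])/d[:,2])[:,None]
def crop(c,im,box,s,fn):
    l,t,r,b=box; cv2.imwrite(fn,cv2.resize(im[t:b,l:r,::-1],None,fx=s,fy=s,interpolation=cv2.INTER_CUBIC))
E
python3 - <<'E'
from h import *
top=get_image("top");sc=get_image("scene")
a=cv2.resize(top[155:255,200:430],None,fx=3.4,fy=3.4,interpolation=cv2.INTER_CUBIC)
b=cv2.resize(sc[165:330,225:385],None,fx=1.5,fy=1.5,interpolation=cv2.INTER_CUBIC)
W=np.zeros((340+250,800,3),np.uint8);W[:a.shape[0],:a.shape[1]]=a;W[342:342+b.shape[0],:b.shape[1]]=b
cv2.imwrite("pics/z1.png",W[:,:,::-1])
hsv=cv2.cvtColor(top,cv2.COLOR_RGB2HSV)
# yellow line
m=cv2.inRange(hsv,(18,120,90),(32,255,255));m[:165]=0;m[235:]=0;m[:,:228]=0;m[:,250:]=0
p=np.argwhere(m)[:,::-1].astype(float);w=ray("top",p,.002);c=w.mean(0);u=np.linalg.svd(w-c)[2][0];print("line",c,u,"ext",np.ptp((w-c)@u),len(p))
# mat
m=cv2.inRange(top,(0,20,10),(60,90,75));m[:160]=0;m[240:]=0;m[:,:205]=0;m[:,330:]=0
p=np.argwhere(m)[:,::-1].astype(np.float32);w=ray("top",p,.002);r=cv2.minAreaRect(w[:,:2].astype(np.float32));print("mat",r,cv2.boxPoints(r).round(4).tolist())
# orange
for c in("top","scene"):
    h=cv2.cvtColor(get_image(c),cv2.COLOR_RGB2HSV);m=cv2.inRange(h,(8,170,120),(20,255,255))
    n,l,s,ce=cv2.connectedComponentsWithStats(m)
    print(c,[(s[i].tolist(),ce[i].round(1).tolist()) for i in range(1,n) if s[i][4]>60])
E
```

```text
line [0.57353573 0.09429514 0.002     ] [-0.99999247  0.00387967 -0.        ] ext 0.1943064103674936 114
mat ((0.5712675452232361, 0.004367545247077942), (0.3565813899040222, 0.19647996127605438), 89.915771484375) [[0.47279998660087585, -0.1738000065088272], [0.6692000031471252, -0.17409999668598175], [0.6697999835014343, 0.18250000476837158], [0.4733000099658966, 0.18279999494552612]]
top [([102, 107, 20, 24, 236], [111.0, 120.3]), ([125, 111, 20, 42, 465], [134.5, 131.1]), ([78, 113, 19, 19, 202], [88.1, 121.6]), ([101, 135, 20, 19, 224], [110.8, 143.8]), ([76, 136, 20, 20, 218], [87.1, 145.7]), ([374, 194, 15, 20, 150], [380.0, 204.4]), ([346, 228, 21, 20, 137], [356.1, 237.7])]
scene [([255, 96, 55, 43, 1012], [285.5, 116.4]), ([285, 289, 24, 21, 273], [296.4, 299.6]), ([328, 295, 38, 26, 503], [347.4, 306.9])]
```

View pics/z1.png

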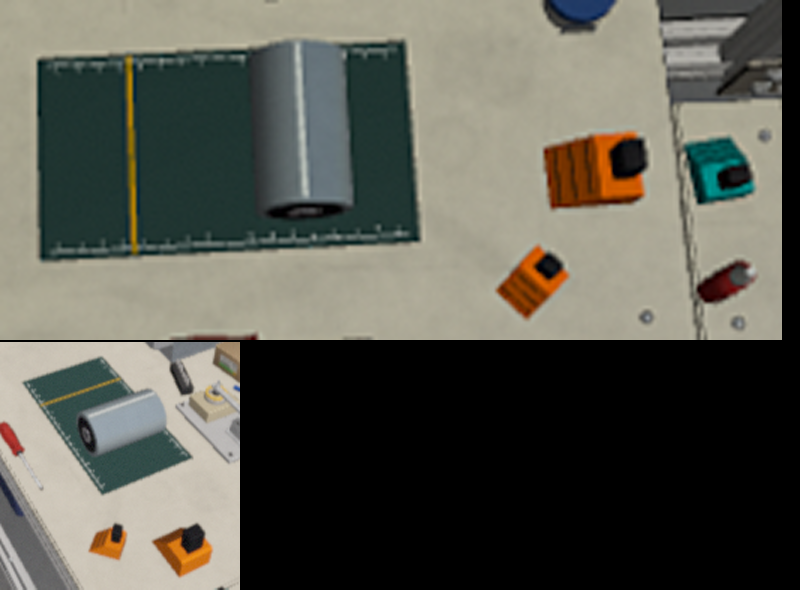

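The zoom shows the drum lying almost parallel to the line with its stripe on top. The chock's toe points left (+y) and its grip block is on the right. I'll fit poses by silhouette in both cameras.

```bash
cat >> h.py <<'E'
from scipy.optimize import minimize
def box(x0,x1,y0,y1,z0,z1): return np.array([[x,y,z] for x in(x0,x1) for y in(y0,y1) for z in(z0,z1)],float)
def wedge():  # two convex parts
    w=np.array([[x,y,z] for y in(-.03,.03) for x,z in((-.04,0),(-.04,.042),(0,.042),(.04,.002),(.04,0))])
    return [w,box(-.034,-.010,-.015,.015,.042,.085)]
a=np.linspace(0,2*np.pi,40,endpoint=False)
def cyl(): return [np.array([[.045*np.cos(t),s,.045*np.sin(t)] for s in(-.075,.075) for t in a])]
def sil(c,parts,p,z,S=4,roi=None):
    yaw=p[2];R=np.array([[np.cos(yaw),-np.sin(yaw),0],[np.sin(yaw),np.cos(yaw),0],[0,0,1]])
    l,t,r,b=roi; m=np.zeros(((b-t)*S,(r-l)*S),np.uint8)
    for q in parts:
        uv=(proj(c,q@R.T+[p[0],p[1],z])+.5-[l,t])*S
        cv2.fillConvexPoly(m,cv2.convexHull(np.round(uv*16).astype(np.int32)),255,shift=4)
    return cv2.resize(m,(r-l,b-t),interpolation=cv2.INTER_AREA)/255.
def fit(masks,parts,z,p0,verbose=True):
    # masks: {cam:(roi,mask)}
    def f(p,cams=masks):
        return sum(np.abs(sil(c,parts,p,z,roi=masks[c][0])-masks[c][1]).sum()/masks[c][1].sum() for c in cams)
    out={}
    for cams in [list(masks)]+[[c] for c in masks]:
        r=minimize(f,p0,args=(cams,),method="Nelder-Mead",options=dict(initial_simplex=np.array(p0)+np.r_[[[0,0,0]],np.diag([.012,.012,.12])],xatol=1e-4,fatol=1e-4))
        print(cams,r.x.round(4),round(r.fun,3)); out[tuple(cams)]=r.x
    return out[tuple(masks)]
def chockmask(c,roi,im):
    l,t,r,b=roi; g=im[t:b,l:r]; h=cv2.cvtColor(g,cv2.COLOR_RGB2HSV)
    m=cv2.inRange(h,(5,110,40),(22,255,255))|cv2.inRange(h,(0,0,0),(180,255,70))
    m=cv2.morphologyEx(m,cv2.MORPH_CLOSE,np.ones((3,3)))
    n,L,s,_=cv2.connectedComponentsWithStats(m); return (L==1+s[1:,4].argmax()).astype(float)
def drummask(c,roi,im):
    l,t,r,b=roi; g=im[t:b,l:r].astype(int)
    m=((g[:,:,2]>g[:,:,0]+4)&(g[:,:,2]>95)).astype(np.uint8)
    m=cv2.morphologyEx(m,cv2.MORPH_CLOSE,np.ones((3,3)))
    n,L,s,_=cv2.connectedComponentsWithStats(m); return (L==1+s[1:,4].argmax()).astype(float)
E
python3 - <<'E'
from h import *
ims={c:get_image(c) for c in("top","scene")}
rc={"top":(352,187,396,223),"scene":(322,280,376,328)}
M={c:(rc[c],chockmask(c,rc[c],ims[c])) for c in rc}
print("chock");p=fit(M,wedge(),0,[.54,-.33,1.65])
rd={"top":(262,158,316,228),"scene":(268,180,350,252)}
D={c:(rd[c],drummask(c,rd[c],ims[c])) for c in rd}
print("drum");q=fit(D,cyl(),.047,[.585,-.05,1.57])
g=ims["top"][160:222,270:310];h=g.min(2).astype(int)
uv=np.argwhere(h[8:52]>190)[:,::-1]+[270,168]
w=ray("top",uv,.092);print("stripe",w.mean(0),np.linalg.svd(w-w.mean(0))[2][0],len(uv))
for M_,P,z,pp in((M,wedge(),0,p),(D,cyl(),.047,q)):
    for c in M_: 
        print(c,M_[c][1].sum(),sil(c,P,pp,z,roi=M_[c][0]).sum())
rows=[]
for M_,P,z,pp in((M,wedge(),0,p),(D,cyl(),.047,q)):
    for c in M_:
        l,t,r,b=M_[c][0];v=ims[c][t:b,l:r].copy()
        s=cv2.resize(v,None,fx=4,fy=4,interpolation=cv2.INTER_CUBIC)
        for m,col in((M_[c][1],(0,255,0)),(sil(c,P,pp,z,roi=M_[c][0]),(255,0,0))):
            k=cv2.findContours((cv2.resize(m,None,fx=4,fy=4)>.5).astype(np.uint8),0,2)[0];cv2.drawContours(s,k,-1,col,1)
        o=np.zeros((290,330,3),np.uint8);o[:min(290,s.shape[0]),:s.shape[1]]=s[:290];rows.append(o)
cv2.imwrite("pics/fit1.png",np.vstack([np.hstack(rows[:2]),np.hstack(rows[2:])])[:,:,::-1])
E
```

```text
chock
['top', 'scene'] [ 0.5285 -0.3404  1.5617] 0.19
['top'] [ 0.528  -0.3393  1.6007] 0.074
['scene'] [ 0.5289 -0.3408  1.5401] 0.105
drum
['top', 'scene'] [ 0.5825 -0.067   1.5666] 0.88
['top'] [ 0.5818 -0.0791  1.7631] 0.619
['scene'] [ 0.5847 -0.0664  1.5615] 0.251
stripe [nan nan nan] [1. 0. 0.] 0
top 567.0 605.035294117647
scene 831.0 917.9568627450981
top 923.0 1499.3098039215686
scene 1583.0 1815.070588235294<stdin>:11: RuntimeWarning: Mean of empty slice.
  ret = um.true_divide(
```

View pics/fit1.png

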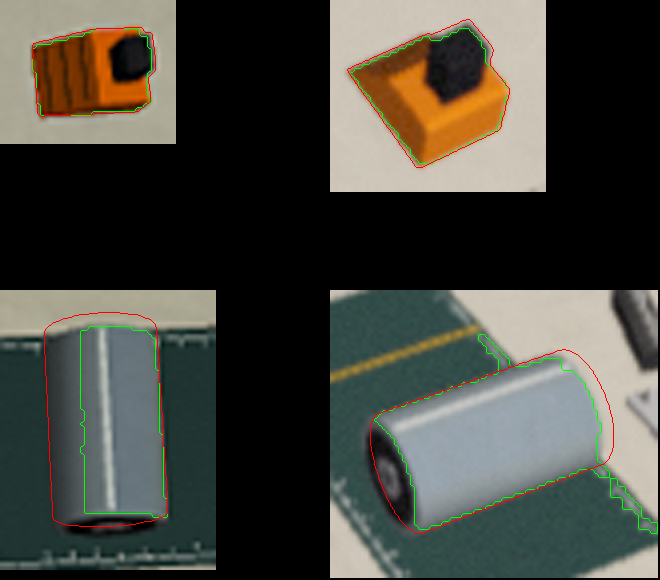

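The chock fit is good: (0.5285, -0.340), yaw about 1.57. The drum is at about (0.58, -0.067), and the line is at y = 0.094, x = 0.572. I'll roll the drum with the open fingers spanning its axis (jaw along world x), in short strokes across the top. First I'll swing over it.

```bash
python3 -m creep '[[1,-0.048,-0.002,0,0,0,4.5],[1,-0.048,-0.002,0,0,0,4.5],[1,-0.048,-0.002,0,0,0,4.5],[1,-0.048,-0.002,0,0,0,4.5],[1,-0.048,-0.002,0,0,0,4.5],[1,-0.048,-0.002,0,0,0,4.5],[1,-0.048,-0.002,0,0,0,4.5],[1,-0.048,-0.002,0,0,0,4.5],[1,-0.048,-0.002,0,0,0,4.5],[1,-0.048,-0.002,0,0,0,4.5],[1,-0.048,-0.002,0,0,0,4.5],[1,-0.048,-0.002,0,0,0,4.5],[1,-0.048,-0.002,0,0,0,4.5],[1,-0.048,-0.002,0,0,0,4.5],[1,-0.048,-0.002,0,0,0,4.5],[1,-0.048,-0.002,0,0,0,4.5],[1,0,0,0,0,0,0]]'
python3 - <<'E'
from h import *
from scipy.spatial.transform import Rotation as R
o=ctrl.get_obs();print(o["tool_pos"],R.from_rotvec(o["tool_rot"]).as_matrix().round(3).tolist(),o["contact_force"],o["q"])
print("stripe",ray("top",[[287,167.5],[290,213]],.092))
E
```

```text
t: 2.5
tool_pos: [0.6147, 0.004, 0.2313]
tool_rot: [2.233, 2.208, -0.002]
contact_force: [0.6, 0.4, -0.4]
opening: 0.0854
[0.61473479 0.00396227 0.23132717] [[0.011, 1.0, 0.0], [1.0, -0.011, -0.002], [-0.002, 0.0, -1.0]] [ 0.60357596  0.41960528 -0.37527132] [-0.11368428  0.02871036  1.63754706 -0.00189801  1.4750659  -0.10229334]
stripe [[ 0.64316558 -0.06736217  0.092     ]
 [ 0.50019415 -0.06826352  0.092     ]]
```

```bash
python3 -m creep '[[1,-0.029,-0.013,0.037,0,0,0.2],[1,-0.029,-0.013,0.037,0,0,0.2],[1,-0.029,-0.013,0.037,0,0,0.2],[1,0,0,0.02,0,0,0],[1,0,0,0.01,0,0,0],[1,0,0,0,0,0,0],[1,0,0,0,0,0,0]]'; python3 -m creep '[[1,0,0,0.002,0,0,0],[1,0,0,0.001,0,0,0],[1,0,0,0,0,0,0]]'
```

```text
t: 3.2
tool_pos: [0.5761, -0.0769, 0.0917]
tool_rot: [2.234, 2.206, 0.002]
contact_force: [0.6, -0.2, 1.5]
opening: 0.0855
t: 3.5
tool_pos: [0.5755, -0.0773, 0.0881]
tool_rot: [2.236, 2.206, 0.001]
contact_force: [-0.4, -0.4, -0.4]
opening: 0.0852
```

```bash
for i in 1 2; do python3 -m creep '[[1,0,0,0.002,0,0,0],[1,0,0,0,0,0,0]]'; done
```

```text
t: 3.7
tool_pos: [0.5748, -0.0774, 0.0851]
tool_rot: [-2.237, -2.206, 0.0]
contact_force: [1.3, 0.2, -1.2]
opening: 0.0853
t: 3.9
tool_pos: [0.5747, -0.0774, 0.0829]
tool_rot: [-2.237, -2.205, 0.001]
contact_force: [-0.4, 0.3, 0.6]
opening: 0.0854
```

```bash
python3 -m creep '[[1,-0.004,0,0.002,0,0,0],[1,0,0,0,0,0,0]]'; for i in 1 2 3; do python3 -m creep '[[1,0,0,0.001,0,0,0],[1,0,0,0,0,0,0]]'; done
```

```text
t: 4.1
tool_pos: [0.5747, -0.0819, 0.081]
tool_rot: [-2.237, -2.205, 0.001]
contact_force: [-0.2, 0.4, -0.5]
opening: 0.0854
t: 4.3
tool_pos: [0.5748, -0.0815, 0.0801]
tool_rot: [-2.237, -2.205, 0.0]
contact_force: [0.5, 0.1, 0.2]
opening: 0.0852
t: 4.5
tool_pos: [0.5748, -0.0814, 0.0792]
tool_rot: [-2.237, -2.206, 0.0]
contact_force: [0.6, 0.8, -0.6]
opening: 0.0854
t: 4.7
tool_pos: [0.5749, -0.0815, 0.0782]
tool_rot: [2.237, 2.206, -0.0]
contact_force: [0.8, 1.1, 0.3]
opening: 0.0852
```

```bash
for i in 1 2; do python3 -m creep '[[1,0,0,0.001,0,0,0],[1,0,0,0,0,0,0]]'; done
```

```text
t: 4.9
tool_pos: [0.575, -0.0816, 0.0779]
tool_rot: [2.237, 2.206, -0.0]
contact_force: [-1.7, 0.1, 3.7]
opening: 0.0853
t: 5.1
tool_pos: [0.5751, -0.0819, 0.0777]
tool_rot: [2.236, 2.205, -0.001]
contact_force: [-3.0, -0.9, 8.4]
opening: 0.0854
```

```bash
python3 -m creep '[[1,0.001,0,0,0,0,0],[1,0.002,0,0,0,0,0],[1,0.003,0,0,0,0,0],[1,0.004,0,0,0,0,0],[1,0.005,0,0,0,0,0],[1,0.005,0,0,0,0,0],[1,0.005,0,0,0,0,0],[1,0.005,0,0,0,0,0]]'; python3 -m creep '[[1,0.005,0,0,0,0,0],[1,0.005,0,0,0,0,0],[1,0.005,0,0,0,0,0],[1,0.004,0,0,0,0,0],[1,0.003,0,0,0,0,0],[1,0.002,0,0,0,0,0],[1,0.001,0,0,0,0,0],[1,0,0,0,0,0,0],[1,0,0,0,0,0,0]]'
python3 - <<'E'
from h import *
t=get_image("top");s=get_image("scene")
a=cv2.resize(t[150:240,200:335],None,fx=2.9,fy=2.9,interpolation=cv2.INTER_CUBIC);b=cv2.resize(s[160:270,225:365],None,fx=2.8,fy=2.8,interpolation=cv2.INTER_CUBIC)
h=max(len(a),len(b));W=np.zeros((h,a.shape[1]+b.shape[1],3),np.uint8);W[:len(a),:a.shape[1]]=a;W[:len(b),a.shape[1]:]=b
cv2.imwrite("pics/s1.png",W[:,:,::-1])
E
```

```text
t: 5.9
tool_pos: [0.5753, -0.0517, 0.0787]
tool_rot: [-2.237, -2.206, 0.002]
contact_force: [-8.4, -0.1, 14.4]
opening: 0.0852
t: 6.8
tool_pos: [0.5755, -0.0264, 0.0783]
tool_rot: [-2.237, -2.205, 0.001]
contact_force: [-8.4, 0.8, 13.0]
opening: 0.0855
```

View pics/s1.png

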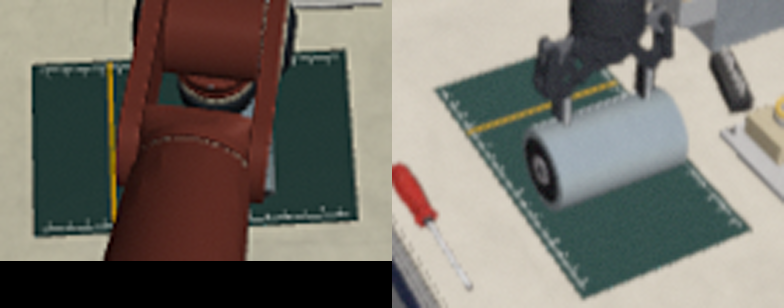

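```bash
python3 -m creep '[[1,0,0,-0.01,0,0,0],[1,-0.027,0,0,0,0,0],[1,0,0,0,0,0,0],[1,0,0,0.005,0,0,0],[1,0,0,0.004,0,0,0],[1,0,0,0.001,0,0,0],[1,0,0,0,0,0,0],[1,0.002,0,0,0,0,0],[1,0.004,0,0,0,0,0],[1,0.006,0,0,0,0,0],[1,0.006,0,0,0,0,0],[1,0.006,0,0,0,0,0],[1,0.006,0,0,0,0,0],[1,0.006,0,0,0,0,0],[1,0.006,0,0,0,0,0],[1,0.006,0,0,0,0,0],[1,0.004,0,0,0,0,0],[1,0.002,0,0,0,0,0],[1,0,0,0,0,0,0],[1,0,0,0,0,0,0]]'
```

```text
t: 8.9
tool_pos: [0.5757, 0.0015, 0.0782]
tool_rot: [-2.235, -2.206, 0.001]
contact_force: [-8.5, 1.0, 14.3]
opening: 0.0855
```

```bash
python3 -m creep '[[1,0,0,-0.01,0,0,0],[1,-0.027,0,0,0,0,0],[1,0,0,0,0,0,0],[1,0,0,0.005,0,0,0],[1,0,0,0.004,0,0,0],[1,0,0,0.001,0,0,0],[1,0,0,0,0,0,0],[1,0.002,0,0,0,0,0],[1,0.004,0,0,0,0,0],[1,0.006,0,0,0,0,0],[1,0.006,0,0,0,0,0],[1,0.006,0,0,0,0,0],[1,0.006,0,0,0,0,0],[1,0.006,0,0,0,0,0],[1,0.006,0,0,0,0,0],[1,0.006,0,0,0,0,0],[1,0.004,0,0,0,0,0],[1,0.002,0,0,0,0,0],[1,0,0,0,0,0,0],[1,0,0,0,0,0,0]]'
cat > look.py <<'E'
from h import *
import sys
# drum from scene image: right/left edges + manual; save the picture
s=get_image("scene");b=cv2.resize(s[150:260,225:365],None,fx=4,fy=4,interpolation=cv2.INTER_CUBIC)
y=float(sys.argv[2]);x=.573
for yy,col in((y,(255,0,0)),):
    R=np.array([[0,-1,0],[1,0,0],[0,0,1]])
    for e in(-.075,.075):
        c=np.array([[.045*np.cos(t),e,.045*np.sin(t)] for t in a])@R.T+[x,yy,.047]
        cv2.polylines(b,[np.round((proj("scene",c)+.5-[225,150])*4).astype(np.int32)],True,col,1)
cv2.imwrite(sys.argv[1],b[:,:,::-1])
E
python3 look.py pics/s3.png 0.0145
```

```text
t: 10.9
tool_pos: [0.576, 0.0287, 0.0782]
tool_rot: [-2.235, -2.205, 0.002]
contact_force: [-9.8, 0.8, 15.9]
opening: 0.0857
```

View pics/s3.png

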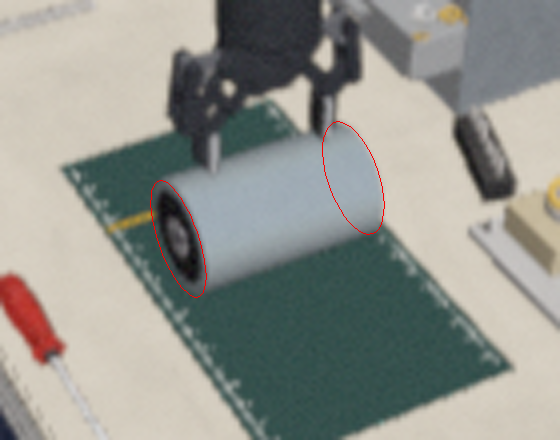

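The predicted outline (drum y = 0.0145) matches the drum's end face at (178,238) in the crop, so it rolls without slip. I'll continue.

```bash
python3 -m creep '[[1,0,0,-0.01,0,0,0],[1,-0.027,0,0,0,0,0],[1,0,0,0,0,0,0],[1,0,0,0.005,0,0,0],[1,0,0,0.004,0,0,0],[1,0,0,0.001,0,0,0],[1,0,0,0,0,0,0],[1,0.002,0,0,0,0,0],[1,0.004,0,0,0,0,0],[1,0.006,0,0,0,0,0],[1,0.006,0,0,0,0,0],[1,0.006,0,0,0,0,0],[1,0.006,0,0,0,0,0],[1,0.006,0,0,0,0,0],[1,0.006,0,0,0,0,0],[1,0.006,0,0,0,0,0],[1,0.004,0,0,0,0,0],[1,0.002,0,0,0,0,0],[1,0,0,0,0,0,0],[1,0,0,0,0,0,0]]'
python3 -m creep '[[1,0,0,-0.01,0,0,0],[1,-0.027,0,0,0,0,0],[1,0,0,0,0,0,0],[1,0,0,0.005,0,0,0],[1,0,0,0.004,0,0,0],[1,0,0,0.001,0,0,0],[1,0,0,0,0,0,0],[1,0.002,0,0,0,0,0],[1,0.004,0,0,0,0,0],[1,0.006,0,0,0,0,0],[1,0.006,0,0,0,0,0],[1,0.006,0,0,0,0,0],[1,0.006,0,0,0,0,0],[1,0.006,0,0,0,0,0],[1,0.006,0,0,0,0,0],[1,0.006,0,0,0,0,0],[1,0.004,0,0,0,0,0],[1,0.002,0,0,0,0,0],[1,0,0,0,0,0,0],[1,0,0,0,0,0,0]]'
python3 - <<'E'
from h import *
s=get_image("scene");np.save("s5.npy",s)
# drum mask fit, scene only, with hub darkness handled by closing: print fit
rd={"scene":(232,150,330,235)}
D={c:(rd[c],drummask(c,rd[c],s)) for c in rd}
fit(D,cyl(),.047,[.573,.068,1.57])
E
python3 look.py pics/s5.png 0.068
```

```text
t: 12.95
tool_pos: [0.5763, 0.0558, 0.0783]
tool_rot: [-2.235, -2.205, 0.002]
contact_force: [-9.7, 0.7, 16.2]
opening: 0.0852
t: 14.95
tool_pos: [0.5767, 0.0829, 0.0783]
tool_rot: [-2.234, -2.205, 0.001]
contact_force: [-9.6, 0.9, 16.0]
opening: 0.0857
['scene'] [0.5862 0.0687 1.4943] 0.261
['scene'] [0.5862 0.0687 1.4943] 0.261
```

View pics/s5.png

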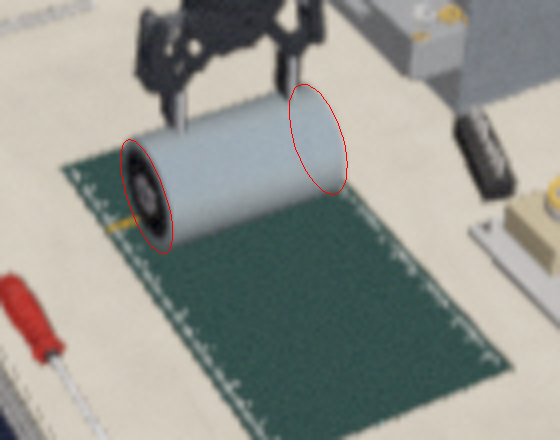

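Still on track at y ≈ 0.068. The last stroke is 52 mm of finger travel.

```bash
python3 -m creep '[[1,0,0,-0.01,0,0,0],[1,-0.027,0,0,0,0,0],[1,0,0,0,0,0,0],[1,0,0,0.005,0,0,0],[1,0,0,0.004,0,0,0],[1,0,0,0.001,0,0,0],[1,0,0,0,0,0,0],[1,0.002,0,0,0,0,0],[1,0.004,0,0,0,0,0],[1,0.006,0,0,0,0,0],[1,0.006,0,0,0,0,0],[1,0.006,0,0,0,0,0],[1,0.006,0,0,0,0,0],[1,0.006,0,0,0,0,0],[1,0.006,0,0,0,0,0],[1,0.005,0,0,0,0,0],[1,0.003,0,0,0,0,0],[1,0.002,0,0,0,0,0],[1,0,0,0,0,0,0],[1,0,0,0,0,0,0]]'
python3 -m creep '[[1,0,0,0,0,0,0],[1,0,0,0,0,0,0],[1,0,0,0,0,0,0],[1,0,0,-0.001,0,0,0],[1,0,0,-0.001,0,0,0],[1,0,0,-0.001,0,0,0],[1,0,0,-0.002,0,0,0],[1,0,0,-0.02,0,0,0],[1,0,0,-0.045,0,0,0],[1,0,0,-0.045,0,0,0],[1,0,0,-0.045,0,0,0],[1,-0.048,-0.003,0,0,0,0],[1,-0.048,-0.003,0,0,0,0],[1,-0.048,-0.003,0,0,0,0],[1,-0.048,-0.003,0,0,0,0],[1,-0.048,-0.003,0,0,0,0],[1,-0.048,-0.003,0,0,0,0],[1,-0.048,-0.003,0,0,0,0],[1,0,0,0,0,0,0],[1,0,0,0,0,0,0]]'
python3 - <<'E'
from h import *
t=get_image("top");s=get_image("scene")
k=3.4
A=cv2.resize(t[155:245,205:325],None,fx=k,fy=k,interpolation=cv2.INTER_CUBIC);B=cv2.resize(s[140:245,225:335],None,fx=3.4,fy=3.4,interpolation=cv2.INTER_CUBIC)
for c,I,off in(("top",A,[205,155]),("scene",B,[225,140])):
    R=np.array([[0,-1,0],[1,0,0],[0,0,1]])
    for e in(-.075,.075):
        p=np.array([[.045*np.cos(q),e,.045*np.sin(q)] for q in a])@R.T+[.573,.0943,.047]
        cv2.polylines(I,[np.round((proj(c,p)+.5-off)*3.4).astype(np.int32)],True,(255,0,0),1)
h=max(len(A),len(B));W=np.zeros((h,A.shape[1]+B.shape[1],3),np.uint8);W[:len(A),:A.shape[1]]=A;W[:len(B),A.shape[1]:]=B
cv2.imwrite("pics/s6.png",W[:,:,::-1])
E
```

```text
t: 17.05
tool_pos: [0.577, 0.108, 0.0784]
tool_rot: [-2.235, -2.205, 0.001]
contact_force: [-9.7, -0.1, 16.6]
opening: 0.0855
t: 19.05
tool_pos: [0.5514, -0.2298, 0.2355]
tool_rot: [-2.238, -2.202, -0.0]
contact_force: [0.9, -0.7, -0.3]
opening: 0.0853
```

View pics/s6.png

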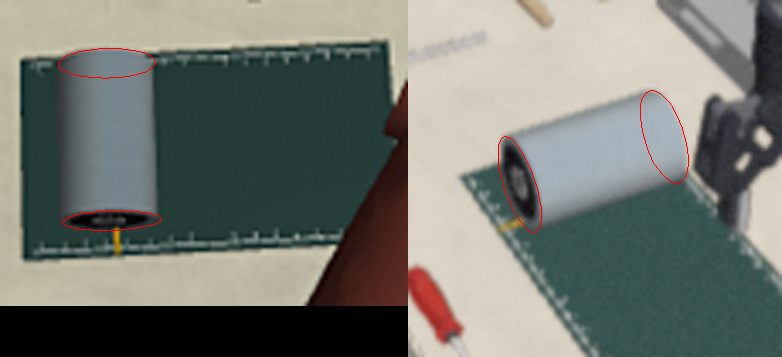

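The drum sits on the line (y ≈ 0.094, outline matches in both views) and it stays put. Next, the chock.

```bash
python3 -m creep '[[1,-0.044,-0.007,0.02,0,0,-0.9],[1,-0.044,-0.007,0.03,0,0,0],[1,-0.044,-0.007,0.03,0,0,0],[1,0,0,0.015,0,0,0],[1,0,0,0,0,0,0],[1,0,0,0,0,0,0]]'
python3 - <<'E'
from h import *
s=get_image("scene")
b=cv2.resize(s[215:345,290:420],None,fx=4,fy=4,interpolation=cv2.INTER_CUBIC)
p=[ray("top",[[0,0]],0)]
X=[[.5285,-.362,.085],[.5285,-.362,.064]]+ctrl.get_obs()["tool_pos"][None].tolist()
for uv in proj("scene",X): cv2.drawMarker(b,tuple(np.round((uv+.5-[290,215])*4).astype(int).tolist()),(0,255,255),0,12,1)
cv2.imwrite("pics/c1.png",b[:,:,::-1])
E
```

```text
t: 19.75
tool_pos: [0.5321, -0.3532, 0.1458]
tool_rot: [-2.217, -2.225, -0.001]
contact_force: [0.5, -0.5, 0.6]
opening: 0.0856
```

View pics/c1.png

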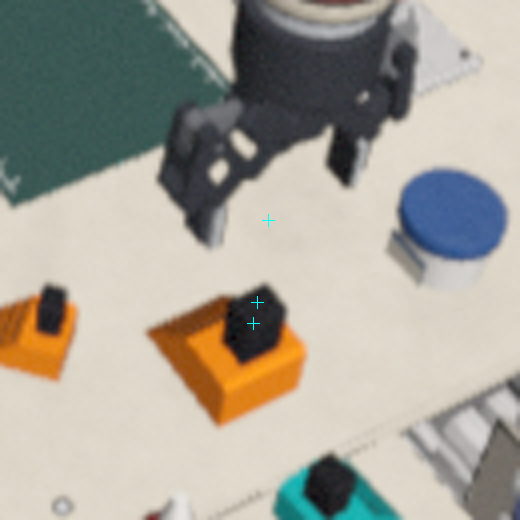

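The fit points land on the black grip block at (255,320). Descend and grasp.

```bash
python3 -m creep '[[1,-0.009,-0.004,0,0,0,0],[1,0,0,0.03,0,0,0],[1,0,0,0.03,0,0,0],[1,0,0,0.02,0,0,0],[1,0,0,0.01,0,0,0],[1,0,0,0.006,0,0,0],[1,0,0,0,0,0,0],[1,0,0,0,0,0,0]]' 60
python3 -m creep '[[0,0,0,0,0,0,0],[0,0,0,0,0,0,0],[0,0,0,0,0,0,0],[0,0,0,0,0,0,0],[0,0,0,0,0,0,0],[0,0,0,0,0,0,0],[0,0,0,0,0,0,0],[0,0,0,0,0,0,0]]' 60
```

```text
t: 20.6
tool_pos: [0.5281, -0.3647, 0.0511]
tool_rot: [2.218, 2.222, 0.0]
contact_force: [-0.7, -0.3, 0.4]
opening: 0.0853
t: 21.4
tool_pos: [0.5276, -0.3642, 0.0499]
tool_rot: [2.219, 2.223, 0.0]
contact_force: [0.7, -0.2, 3.8]
opening: 0.0292
```

Gripped (opening 29 mm). Lift and carry it to just behind the drum.

```bash
python3 -m creep '[[0,0,0,-0.01,0,0,0],[0,0,0,-0.03,0,0,0],[0,0,0,-0.03,0,0,0],[0,0.03,0.005,0,0,0,0],[0,0.046,0.006,0,0,0,0],[0,0.046,0.006,0,0,0,0],[0,0.046,0.006,0,0,0,0],[0,0.046,0.006,0,0,0,0],[0,0.046,0.006,0,0,0,0],[0,0.036,0.006,0,0,0,0],[0,0.015,0.004,0,0,0,0],[0,0,0,0,0,0,0],[0,0,0,0,0,0,0]]'
```

```text
t: 22.7
tool_pos: [0.5715, -0.0535, 0.1192]
tool_rot: [-2.219, -2.223, 0.002]
contact_force: [0.6, 0.4, -2.2]
opening: 0.0293
```

```bash
python3 -m creep '[[0,0,0,0.02,0,0,0],[0,0,0,0.02,0,0,0],[0,0,0,0.015,0,0,0],[0,0,0,0.007,0,0,0],[0,0,0,0.003,0,0,0],[0,0,0,0,0,0,0],[0,0,0,0,0,0,0]]'
cat > look2.py <<'E'
from h import *
import sys
o=ctrl.get_obs();tp=o["tool_pos"];print(tp)
fn,cx,cy,cz,dy=sys.argv[1],*map(float,sys.argv[2:])
s=get_image("scene");L,T=225,150;b=cv2.resize(s[T:T+110,L:L+140],None,fx=5,fy=5,interpolation=cv2.INTER_CUBIC)
R=np.array([[0,-1,0],[1,0,0],[0,0,1]])
q=lambda P:np.round((proj("scene",P)+.5-[L,T])*5).astype(np.int32)
for e in(-.075,.075): cv2.polylines(b,[q(np.array([[.045*np.cos(t),e,.045*np.sin(t)] for t in a])@R.T+[.573,dy,.047])],True,(255,0,0),1)
w=wedge()[0]@R.T+[cx,cy,cz]
for i in(slice(0,5),slice(5,10)): cv2.polylines(b,[q(w[i])],True,(0,255,255),1)
cv2.imwrite(fn,b[:,:,::-1])
E
python3 look2.py pics/p1.png 0.5715 -0.0295 0.004 0.094
```

```text
t: 23.4
tool_pos: [0.5725, -0.0532, 0.0554]
tool_rot: [2.219, 2.222, 0.001]
contact_force: [-0.1, 0.1, -2.2]
opening: 0.0294
[ 0.57253267 -0.05323773  0.055418  ]
```

View pics/p1.png

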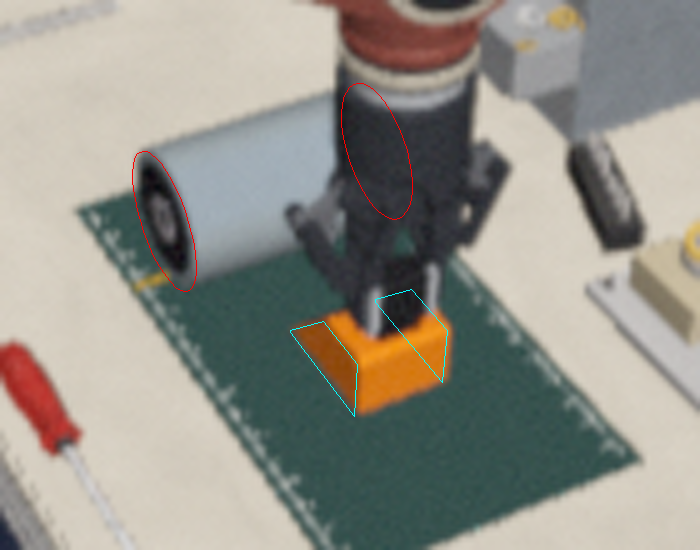

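The outlines agree with the image for both the drum and the chock (toe corner at (290,330)). I'll lower to just above the mat, slide the toe under the drum, then set it down.

```bash
python3 -m creep '[[0,0,0,0.0025,0,0,0],[0,0.01,0,0,0,0,0],[0,0.015,0,0,0,0,0],[0,0.015,0,0,0,0,0],[0,0.01,0,0,0,0,0],[0,0.006,0,0,0,0,0],[0,0.003,0,0,0,0,0],[0,0,0,0,0,0,0],[0,0,0,0,0,0,0]]'; python3 -m creep '[[0,0,0,0.001,0,0,0],[0,0,0,0,0,0,0]]'; python3 look2.py pics/p2.png 0.5725 0.0305 0.002 0.094
```

```text
t: 24.35
tool_pos: [0.5717, 0.0059, 0.052]
tool_rot: [2.22, 2.223, -0.0]
contact_force: [0.3, -0.1, -2.3]
opening: 0.0294
t: 24.55
tool_pos: [0.5719, 0.0058, 0.0518]
tool_rot: [-2.22, -2.222, 0.0]
contact_force: [-2.4, 0.4, 4.3]
opening: 0.0294
[0.57191806 0.00576546 0.05182046]
```

View pics/p2.png

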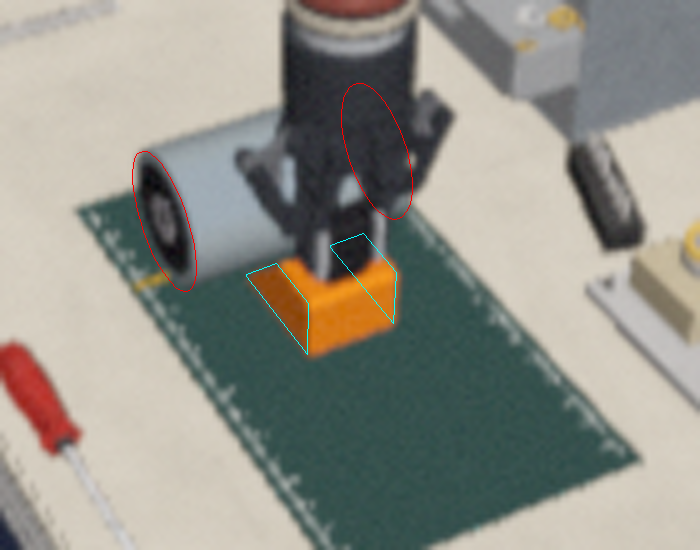

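Chock is on the mat with a gap of about 3.7 mm. I'll nudge it 2 mm and release.

```bash
python3 -m creep '[[0,0.0005,0,0,0,0,0],[0,0.0005,0,0,0,0,0],[0,0.0005,0,0,0,0,0],[0,0.0005,0,0,0,0,0],[0,0,0,0,0,0,0],[0.3,0,0,0,0,0,0],[0.6,0,0,0,0,0,0],[0.6,0,0,0,0,0,0],[0.6,0,0,0,0,0,0],[0.6,0,0,0,0,0,0]]'; python3 -m creep '[[0.6,0,0,-0.01,0,0,0],[0.6,0,0,-0.03,0,0,0],[0.6,0,0,-0.045,0,0,0],[0.6,0,0,-0.045,0,0,0],[0.6,-0.04,0,-0.02,0,0,0],[0.6,-0.048,0,0,0,0,0],[0.6,-0.048,0,0,0,0,0],[0.6,-0.048,0,0,0,0,0],[0.6,-0.048,0,0,0,0,0],[0.6,-0.048,0,0,0,0,0],[0.6,-0.02,0,0,0,0,0],[0.6,0,0,0,0,0,0]]'
python3 look2.py pics/f1.png 0.5725 0.0320 0.002 0.094
python3 - <<'E'
from h import *
A=cv2.imread("pics/f1.png");A=cv2.resize(A[:450],None,fx=.65,fy=.65)
t=get_image("top")[155:240,205:300,::-1];t=cv2.resize(t,None,fx=3.5,fy=3.5,interpolation=cv2.INTER_CUBIC)
W=np.zeros((300,A.shape[1]+t.shape[1],3),np.uint8);W[:min(300,len(A)),:A.shape[1]]=A[:300];W[:len(t[:300]),A.shape[1]:]=t[:300];cv2.imwrite("pics/f2.png",W)
for c,roi in(("top",(230,180,290,225)),("scene",(262,185,312,230))):
    im=get_image(c);l,tt,r,b=roi;h=cv2.cvtColor(im[tt:b,l:r],cv2.COLOR_RGB2HSV)
    m=cv2.inRange(h,(5,110,40),(22,255,255));p=np.argwhere(m);print(c,p.min(0)[::-1]+[l,tt],p.max(0)[::-1]+[l,tt])
E
```

```text
t: 25.6
tool_pos: [0.5715, 0.0083, 0.0505]
tool_rot: [-2.219, -2.223, 0.0]
contact_force: [0.8, -0.2, -0.4]
opening: 0.0513
t: 26.8
tool_pos: [0.5719, -0.2945, 0.2014]
tool_rot: [2.223, 2.219, 0.0]
contact_force: [-0.4, 0.8, 0.2]
opening: 0.0514
[ 0.57187318 -0.29449523  0.20143812]
top [238 186] [270 224]
scene [275 198] [304 220]
```

View pics/f2.png

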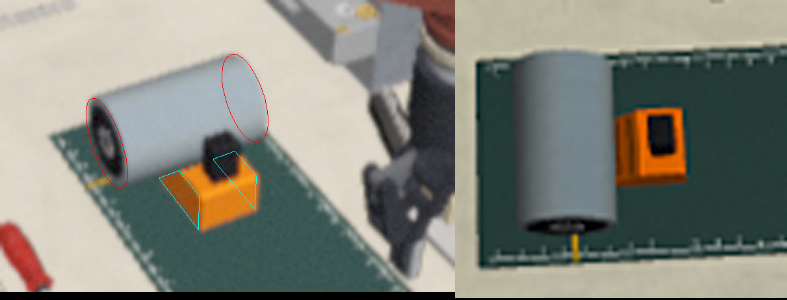

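The final view shows the drum outline still matching y = 0.094, on the line at y = 0.0943. The chock matches its predicted pose, origin y ≈ 0.032, so the drum's axis is about 62 mm ahead of it. It is midway along the drum, its sloping face is toward the drum, and the gripper is clear. Handing in.

```bash
python3 -c "from station import finish_job;print(finish_job())"
```

```text
the job is handed in; nothing more can be done
None
```

The drum is on the yellow line with the larger orange chock set against it on the side it came from. I handed the job in at about 27 s of the 72 s; the hand-in gives no verdict.

- **Drum:** I rolled it about 161 mm in six strokes with the open fingertips pressed on its top. It tracked half the finger travel to within about 1 mm. In the last pictures from both cameras its centre was about 0.094 m, with the line measured at 0.0943 m. It was square to the line by eye.
- **Chock:** I carried it by its grip block, slid its toe under the drum, nudged it 2 mm and released it. The drum's axis is about 62 mm ahead of the chock's origin, where 60.6 mm is touching and 56 to 68.6 mm is allowed. It sits within a few mm of midway, and the gripper is well clear.
- **Checks that disagreed:** The automatic outline fits of the drum were poor because its end face and shaded side were missed. I relied on the predicted outline overlaid on the pictures instead. The final chock pose also comes from overlay and arm readings, not a separate fit.
- **Other objects:** The arm did not go near the screwdriver, caliper, bottle or the look-alike chocks. I did not measure their positions at the end.

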